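Put the cleaned scraper back in its slot and lid the soak jar

TASK

The orange-handled scraper has been standing in the white soak jar: draw it out, slide its blade edge-down into the empty slot of the teal tool rack and guide it gently down, not dropped, until the handle sits on the rack. Close the jar with its lid so the lid sits flat and fully down in the mouth, set down gently. Keep the jar from tipping, and leave the other tools, the solder reel, the flux bottle and the circuit board where they are.

Things in the scene. Friction and masses are not known exactly. Their poses are not given: they have to be found in the camera images.
- scraper: Loose scraper, 70 g, 160 mm long. Origin: middle of the blade's bottom edge; z up the tool to the handle's end, x across the blade, y through its thickness. Steel blade 30 (x) by 2.5 mm (y), z 0 to 50; orange handle 20 (x) by 14 mm (y), z 50 to 160, square shoulder at z 50. At first it leans about 20 degrees in the jar, blade down on its floor, handle's flat on the rim, top 65 mm clear.
- jar: Loose upright round white jar with two teal bands, 0.35 kg, open at the top: outside diameter 56 mm, inside diameter 48 mm, height 88 mm, inner floor 5 mm up. Origin: centre of its underside, z up.
- jar_rim (a point): Centre of the jar's open mouth, level with the top of its rim, 88 mm above the jar's underside; z up.
- lid: Loose lid, 80 g, at first lying right way up on the mat. Origin: centre of its underside, z up. Grey plug of diameter 43 mm, z 0 to 6 mm (enters the jar's mouth); steel flange of diameter 60 mm, z 6 to 11 mm (rests on the rim); black knob of diameter 20 mm, z 11 to 37 mm. Fully down, its origin is 6 mm below the rim.
- free_slot (a point): Centre of the mouth of the rack's empty black-edged slot, on the level top of its bay. z up; the slot is 36 mm long along x and 6 mm wide along y, 58 mm deep, with a 1.5 mm chamfered mouth. The scraper is home when its blade edge is 50 mm below this point and its handle's shoulder sits on the bay's top.
- rack: Fixed tool rack: black base 80 (x) by 182 (y) by 6 mm and three teal bays in a row along y, 56.5 mm apart, each 64 (x) by 56 (y) by 65 mm with one slot in the middle of its top, 71 mm above the table. One bay (which one varies) is empty. Origin: centre of the base's underside; z up.
- spatula: Loose small spatula with a black handle standing in one of the other bays; its handle is 18 by 12 mm and stands 48 mm above the bay's top. Origin: middle of its bottom edge, 50 mm below the bay's top; z up. Leave it.
- spudger: Loose pry tool with a blue handle standing in the remaining bay; its handle is 22 by 10 mm and stands 42 mm above the bay's top. Origin: middle of its bottom edge, 50 mm below the bay's top; z up. Leave it.
- solder_reel: Loose white and silver solder reel lying flat, 56 mm diameter, 36 mm high. Origin: centre of its underside. Leave it.
- flux_bottle: Loose upright white dropper bottle with yellow and blue bands, 44 mm diameter, 112 mm high. Origin: centre of its underside. Leave it.
- board: Loose blue circuit board lying flat, 60 by 90 mm, 9 mm high at its connector. Origin: centre of its underside. Leave it.
Mind the look-alikes: they are no part of the job. What is shaped like the lid but red is not meant. Leave any pink look-alike of the jar alone.

How it is judged (in metres and radians):
At the end, for the whole second after the job is handed in: Scraper upright within 7 degrees, blade edge at least 47 mm down in the free slot and within 6 mm of its centre; lid flat (3.5 degrees) on the upright jar, centred within 5 mm, its underside at least 4 mm below the rim; scraper, lid and jar at rest (z of scraper in the frame of free_slot below -0.047 m and horizontal distance between scraper and free_slot below 0.006 m and angle between scraper's own z axis and vertical below 0.12 rad and z of lid in the frame of jar_rim below -0.004 m and horizontal distance between lid and jar_rim below 0.005 m and angle between the z axis of lid and the z axis of jar, either way round below 0.06 rad and angle between jar's own z axis and vertical below 0.05 rad and linear speed of each of scraper, lid, jar below 0.02 m/s); the robot touches nothing.
It fails at once if the scraper is dropped (falls faster than 0.45 m/s, about 10 mm of free fall) (linear speed of scraper above 0.45 m/s and contact force between the fingers and scraper below 0.1 N).
It fails at once if the lid is dropped (falls faster than 0.45 m/s) (linear speed of lid above 0.45 m/s and contact force between the fingers and lid below 0.1 N).
It fails at once if the jar tips by more than about 23 degrees (angle between jar's own z axis and vertical above 0.4 rad).
It fails at once if one of the other tools in the rack is disturbed (moved more than 20 mm) (distance of any of spatula, spudger from where it was at the start of the episode above 0.02 m).
It fails at once if the solder reel, flux bottle or circuit board is disturbed (moved more than 30 mm) (distance of any of solder_reel, flux_bottle, board from where it was at the start of the episode above 0.03 m).
It also fails if it takes over 64 s, if anything falls off the work surface, if the arm or the gripper's body presses on something with over 40 N, if the wrist force passes 120 N, or if a joint passes its speed limit or range.

ROBOT

A 6-joint arm with a two-finger parallel gripper is mounted at the origin on the work surface. World frame = base frame: x ahead of the robot, y to its left, z up, the work surface at z = 0. Lengths are in m, angles in degrees, forces in N, time in s.
With the tool pointing down it reaches from about 0.25 to 0.725 m from the base axis. Payload 9.7 kg.
Tool frame: the origin (TCP) lies midway between the tips of the shut fingers; the grasp point (between the pads) lies 19 mm behind it (bot.hold_point_z is the distance from the TCP to the grasp point, in m); z points along the fingers, y is the line along which they close (so a half turn about z gives the same grasp; the last joint's range is limited). The gripper opens to 85 mm and grips with 20 to 120 N. Pads are 22 mm wide; open, the fingers measure 114 mm over their backs; the gripper's body (76 mm by 85 mm) begins 54 mm behind the grasp point. The pads swing forward as they close: fully open they stand 13 mm farther back than shut.
Start: joints at [-76.203, 4.979, 10.078, 95.1, 0, 90], TCP at [0.131, -0.534, 0.231] pointing down, gripper open.
Joint ranges: [-179.16, 179.16], [-48.56, 103.87], [-65.8, 70.77], [-126.05, 130.52], [-82.76, 87.17], [-180, 180]. Speed limits (degrees/s): [127.2, 127.2, 147.25, 180, 180, 180].

INTERFACE

Orientations are given as [roll, pitch, yaw] about the fixed x, y, z axes, in that order (R = Rz(yaw) Ry(pitch) Rx(roll)).
In Python, from workcell import bot gives the robot as it stands.
- The arm moves only by the tool play_rows, never from a script. Its argument "steps" is a list that holds one entry, the list of rows, each a list of 4 numbers: the shift along the tool's x, y, z in m, then the turn about the tool's z in rad. In form: [[[tx, ty, tz, yaw], ...]]. A call has exactly 5 rows; each row shifts and turns the commanded pose from where the row before left it, along the tool's axes as they then stand; what a row does not reach is not made up. A row lasts 1/12 s, in which the tool goes at most 41.7 mm and 7.16 degrees, less where a joint would pass 70% of its speed; a pose out of reach is approached as far as the arm can. A call is refused whole if a number of a shift passes 0.0417 or a number of a turn 0.125, either way. A call with a gripper value outside its range is refused whole. "gripper" is the finger opening in m, from 0 to 0.0854, set as the call begins (left out, the last holds). The fingers move at their own pace and stop on an object; "squeeze" is the grip in N (left out, the last holds). Time passes only in rows, so rows that do not move let the fingers close, or fill a call up. It gives the time, the measured TCP pose, the force, the opening and the grip force at its end, in the units of the state.
- bot.get_obs(): the state, without advancing time (a new reading comes with each control period).
- bot.camera(name): name is "side" or "top" or "wrist"; returns a dict with "img" (420x560x3 uint8, blue, green, red), "vfov" (degrees; the focal length in pixels is half the picture's height over the tangent of half this angle, whatever the lens; pixels are square), "cx", "cy" (the principal point, pixels), "xyz" and "attitude" of the camera in the world. Camera axes: x right, y down, z forward; pixel columns grow to the right and rows downward; lengths in m; the calibration is good to about 2 mm. A picture is of the moment at which its call begins. There is no depth.
- bot.job_done(): hands the job in; it is judged then, once.
The state is a dict: "time": time; "q": joint angles; "qd": joint speeds; "joint_efforts": joint torques, N m; "ee_pos": TCP position; "tcp_rot": TCP orientation; "wrist_force": force on the tool from outside, world axes, zero at the start; "torque": the same for the moment, N m; "opening": finger opening in m; "grasp_force": force on a finger pad.
Only numpy, scipy, OpenCV 4.12 (cv2) and the standard library are available. Lean on these libraries where they do the work, as an engineer would, in place of code of your own. Each camera call takes 0.05 s, during which the arm holds its last target. There are 200 camera calls.

## Working session

There is one attempt and no reset: what is moved stays moved. The work goes in short steps, Python scripts to look and compute and a tool call to move; the robot and the scene stay as the last step left them, time stands still between calls to the robot, and variables do not carry over. Pictures are saved under pics/ and viewed, at most 10 in all, crops included, and the job is handed in when it is done.

Besides the shell and the picture viewer there is one more tool, called as name(argument=value, ...), one argument or row to a line, values as JSON. play_rows: Moves the arm, as the interface text tells. Its arguments: {"type":"object","properties":{"steps":{"type":"array","items":{"type":"array","items":{"type":"array","items":{"type":"number"}}}},"gripper":{"type":"number"},"squeeze":{"type":"number"}},"required":["steps"]}

```bash
mkdir -p pics
cat > h.py <<'E'
import numpy as np, cv2
from scipy.spatial.transform import Rotation as R
from workcell import bot
def cam(n):
    c=bot.camera(n); c['f']=210/np.tan(np.radians(c['vfov']/2)); 
    a=np.array(c['attitude'],float); c['R']=a if a.shape==(3,3) else R.from_euler('xyz',a,degrees=True).as_matrix()
    c['p']=np.array(c['xyz'],float); return c
def ray(c,u,v): return c['R']@np.array([(u-c['cx'])/c['f'],(v-c['cy'])/c['f'],1])
def onz(c,u,v,z):
    d=ray(c,u,v); return c['p']+d*(z-c['p'][2])/d[2]
def proj(c,P):
    q=(np.atleast_2d(P)-c['p'])@c['R']; return np.c_[c['cx']+c['f']*q[:,0]/q[:,2],c['cy']+c['f']*q[:,1]/q[:,2]]
E
python3 - <<'E'
from h import *
for n in ('top','side','wrist'):
    c=cam(n); cv2.imwrite(f'pics/{n}0.png',c['img']); print(n,c['vfov'],c['cx'],c['cy'],c['xyz'],c['attitude'])
    import pickle; pickle.dump(c,open(f'{n}0.pkl','wb'))
print(bot.get_obs())
E
```

```text
top 56.87304439876827 282.77947746454316 210.19888562916074 [ 0.39153308 -0.04500602  1.21322173] [-171.10212033    0.53405276  -90.49960273]
side 54.04531092300299 282.6594538686084 209.33383354109162 [ 0.45115521 -0.70959021  0.76495156] [-133.94453563    0.73655525   -8.65988115]
wrist 60.22724667234333 281.4903436613772 206.92150410802472 [ 0.19954714 -0.51775494  0.37432106] [ 1.64083267e+02  8.81066641e-02 -7.61946354e+01]
{'time': 0.15, 'q': array([-7.62018833e+01,  5.00309002e+00,  1.00448216e+01,  9.50988029e+01,
        1.56232614e-03,  9.00003768e+01]), 'qd': array([ 0.01151181, -0.12405703,  0.24251145, -0.07462932, -0.02442835,
       -0.07008163]), 'joint_efforts': array([ 5.70605221e-05, -5.20760894e+01,  4.65045083e+01,  1.38549847e-02,
        6.93943821e-05, -1.70642261e-05]), 'ee_pos': array([ 0.13114268, -0.53396054,  0.23075278]), 'tcp_rot': array([-1.79942929e+02, -1.56195000e-03,  1.37977383e+01]), 'wrist_force': array([-0.38486201, -0.34311668,  0.32449075]), 'torque': array([ 0.008276  , -0.01460328,  0.08526982]), 'grasp_force': 0.0, 'opening': 0.08538375430198271}
```

View pics/top0.png

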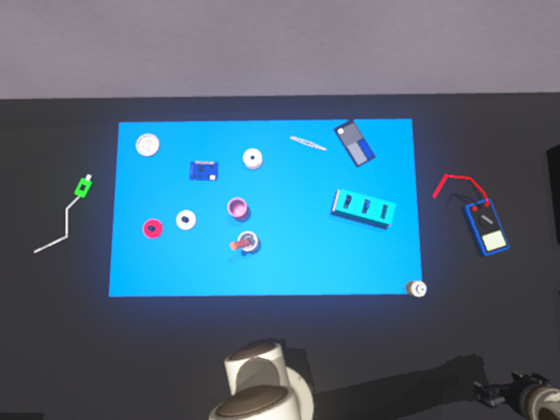

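View pics/side0.png

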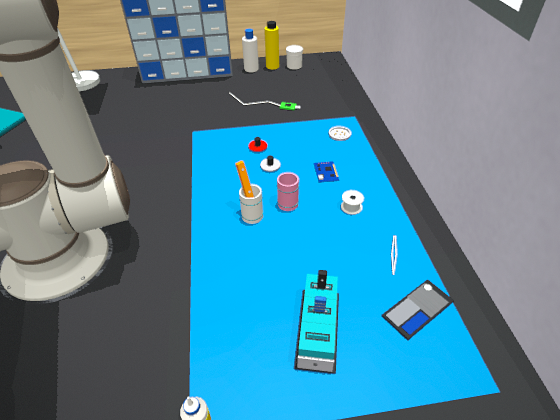

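Run:
```python
from h import *
import pickle
t=pickle.load(open('top0.pkl','rb'));s=pickle.load(open('side0.pkl','rb'))
a=cv2.resize(t['img'][195:265,140:270],None,fx=6,fy=6,interpolation=cv2.INTER_CUBIC)[:300*2]
b=cv2.resize(t['img'][180:240,325:405],None,fx=5,fy=5,interpolation=cv2.INTER_CUBIC)
d=cv2.resize(s['img'][260:380,285:355],None,fx=5,fy=5,interpolation=cv2.INTER_CUBIC)
d=cv2.resize(d,(350,600))
b=cv2.resize(b,(400,300))
e=cv2.resize(s['img'][150:230,228:308],(400,400),interpolation=cv2.INTER_CUBIC)[:300]
m=np.zeros((600,800,3),np.uint8); m[:300,:400]=b; m[300:,:400]=e; m[:,400:750]=d
cv2.imwrite('pics/m1.png',m); cv2.imwrite('pics/a1.png',a[:, :780])
for n,u,v,z in [('jar rim',248,241,.088),('lid',186,219,.03),('rackc',363,208,.071),('s1',347,201,.071),('s3',385,212,.071),('reel',252,158,.036)]: print(n,onz(t,u,v,z))
```

```text
jar rim [0.47830166 0.06571348 0.088     ]
lid [0.552433   0.26318519 0.03      ]
rackc [ 0.57464711 -0.27489239  0.071     ]
s1 [ 0.5963162  -0.22804166  0.071     ]
s3 [ 0.56194073 -0.3396561   0.071     ]
reel [0.74288264 0.05960038 0.036     ]
```

View pics/m1.png

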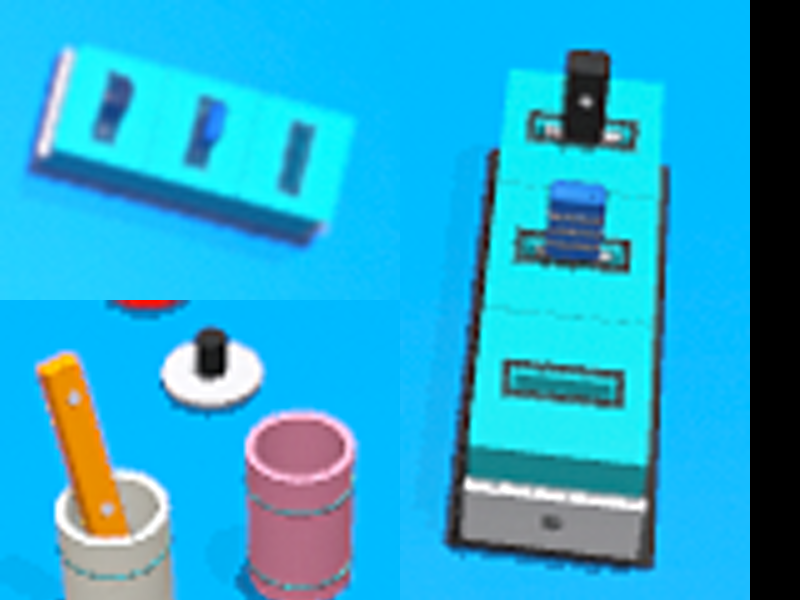

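View pics/a1.png

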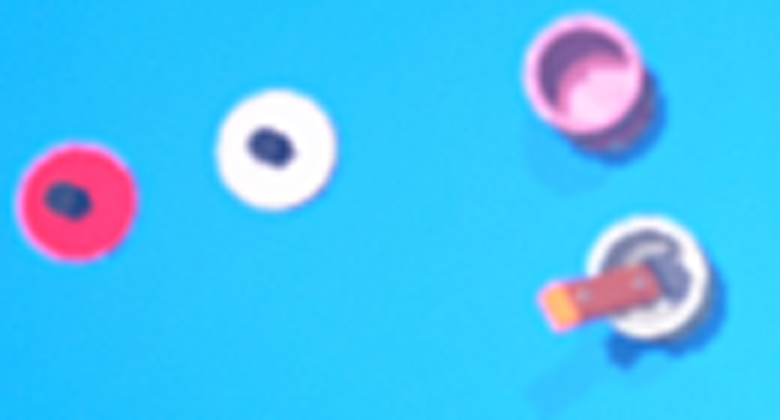

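Run:
```python
from h import *
import pickle
t=pickle.load(open('top0.pkl','rb'));s=pickle.load(open('side0.pkl','rb'))
def tri(a,b):
    A=[];r=[]
    M=np.zeros((3,3));v=np.zeros(3);rs=[]
    for c,p in((t,a),(s,b)):
        d=ray(c,*p);d/=np.linalg.norm(d);Q=np.eye(3)-np.outer(d,d);M+=Q;v+=Q@c['p']
    return np.linalg.solve(M,v).round(4)
T=tri((233.3,245.8),(239.6,163));J=tri((248,241.3),(250.8,191.6))
print('top',T,onz(t,233.3,245.8,.153),'jar',J,onz(t,248,241.3,.088),onz(s,250.8,191.6,.088))
print('lid knob',tri((184.7,218.8),(270.2,157)),onz(t,185.5+.5,219.9,.011), 'red',onz(t,152.5,228.5,.011))
print('slot',tri((384.4,211.6),(317.6,336.8)),onz(t,384.4,211.6,.071),onz(s,317.6,336.8,.071))
f=lambda x,y:onz(s,285+(x-400)/5,260+y/5,.071)
L=f(505,378);Rr=f(621,389);print('slot ends',L,Rr,np.degrees(np.arctan2(*(Rr-L)[1::-1])))
a=f(510,70);b=f(467,448);print('edge ang',np.degrees(np.arctan2(*(a-b)[1::-1])))
a=f(662,85);b=f(648,468);print('edge ang',np.degrees(np.arctan2(*(a-b)[1::-1])))
g=lambda x,y,z:onz(t,325+x/5,180+y/5,z)
a=g(118,78+0,.071+0);
a=g(75,45,.071);b=g(357,118,.071);print('edge top',np.degrees(np.arctan2(*(a-b)[1::-1])))
k=lambda x,y,z:onz(t,140+x/6,195+y/6,z)
D=k(560,305,.153)-k(645,283,.1);print('lean',np.degrees(np.arctan2(D[1],D[0])),np.linalg.norm(D[:2]))
```

```text
top [0.4604 0.0997 0.1509] [0.46055955 0.09943538 0.153     ] jar [0.4788 0.0661 0.0841] [0.47743088 0.06570898 0.088     ] [0.47979022 0.06184476 0.088     ]
lid knob [0.5528 0.2659 0.0352] [0.55217165 0.26804883 0.011     ] red [0.52611038 0.372165   0.011     ]
slot [ 0.5637 -0.3387  0.068 ] [ 0.56316079 -0.33793649  0.071     ] [ 0.56327427 -0.34032579  0.071     ]
slot ends [ 0.54271489 -0.33460523  0.071     ] [ 0.58381574 -0.34562671  0.071     ] -15.011113263666337
edge ang 73.68371491818327
edge ang 74.19743505877894
edge top 74.48530653818905
lean 112.12089611029515 0.036044211284922766
```

```bash
cat >> h.py <<'E'
def go(x,y,z,yaw,o=None):
    o=o or bot.get_obs(); cy=o['tcp_rot'][2]; d=(yaw-cy+180)%360-180
    M=R.from_euler('xyz',[180,0,yaw],degrees=True).as_matrix()
    v=M.T@(np.array([x,y,z])-o['ee_pos']); print('after turn',-np.radians(d).round(4),'shift mm',(v*1000).round(1),'t',o['time'])
E
python3 -c "
from h import *
go(.455,.080,.24,22)"
```

```text
after turn -0.1432 shift mm [ 530.3 -447.9   -9.2] t 0.15
```

play_rows(
  steps=[
    [[0,0,0,-0.072],[0,0,0,-0.071],[0.0295,-0.0249,-0.0005,0],[0.0295,-0.0249,-0.0005,0],[0.0295,-0.0249,-0.0005,0]],
  ],
)

```text
time: 0.57
ee_pos: [0.1853, -0.4305, 0.2319]
tcp_rot: [-179.9, -0.0, 21.9]
wrist_force: [1.0, -0.6, 0.7]
opening: 0.0855
grasp_force: 0.0
```

play_rows(
  steps=[
    [[0.0295,-0.0249,-0.0005,0],[0.0295,-0.0249,-0.0005,0],[0.0295,-0.0249,-0.0005,0],[0.0295,-0.0249,-0.0005,0],[0.0295,-0.0249,-0.0005,0]],
  ],
)

```text
time: 0.98
ee_pos: [0.2756, -0.2593, 0.2352]
tcp_rot: [180.0, -0.0, 22.0]
wrist_force: [0.8, 0.3, -0.2]
opening: 0.0856
grasp_force: 0.0
```

play_rows(
  steps=[
    [[0.0295,-0.0249,-0.0005,0],[0.0295,-0.0249,-0.0005,0],[0.0295,-0.0249,-0.0005,0],[0.0295,-0.0249,-0.0005,0],[0.0295,-0.0249,-0.0005,0]],
  ],
)

```text
time: 1.4
ee_pos: [0.3658, -0.0885, 0.2379]
tcp_rot: [180.0, -0.0, 22.0]
wrist_force: [0.7, -0.0, 0.0]
opening: 0.0854
grasp_force: 0.0
```

play_rows(
  steps=[
    [[0.0295,-0.0249,-0.0005,0],[0.0295,-0.0249,-0.0005,0],[0.0295,-0.0249,-0.0005,0],[0.0295,-0.0249,-0.0005,0],[0.0295,-0.0249,-0.0005,0]],
  ],
)

```text
time: 1.82
ee_pos: [0.4561, 0.0824, 0.2402]
tcp_rot: [180.0, -0.0, 22.0]
wrist_force: [0.8, -1.0, 0.6]
opening: 0.0856
grasp_force: 0.0
```

Run:
```python
from h import *
import pickle
c=cam('wrist');cv2.imwrite('pics/w1.png',c['img']);pickle.dump(c,open('w1.pkl','wb'))
o=bot.get_obs();print(o['time'],o['ee_pos'],o['tcp_rot'],c['xyz'],c['attitude'])
print(proj(c,[[.4605,.0996,.152],[.4785,.0645,.088]]))
```

```text
1.8667 [0.4584496  0.08677574 0.23899738] [-1.79890782e+02 -4.31375750e-02  2.21443186e+01] [0.52138055 0.10827332 0.38388786] [ 1.64092908e+02  1.11853579e-02 -6.79724299e+01]
[[259.18267809 197.61535998]
 [311.12898943 174.2350252 ]]
```

View pics/w1.png

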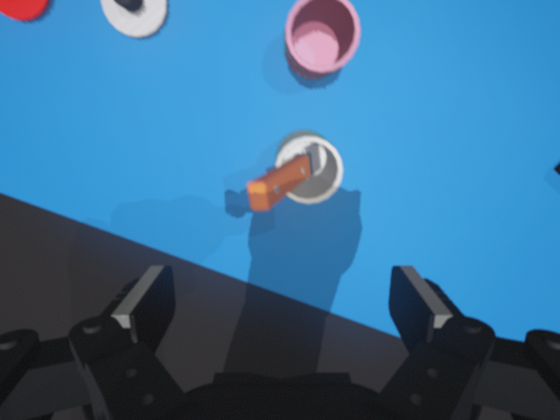

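```bash
cat > fit.py <<'E'
from h import *
from scipy.optimize import minimize
def corners(p):
    x,y,az,tilt=p; z0=.005+.00125*np.sin(tilt)
    a=np.array([np.cos(az),np.sin(az),0]); up=np.cos(tilt)*np.array([0,0,1])+np.sin(tilt)*a
    yv=np.cos(tilt)*a-np.sin(tilt)*np.array([0,0,1]); xv=np.cross(yv,up)
    return np.array([np.array([x,y,z0])+i*.01*xv+j*.007*yv+k*up for i in(-1,1) for j in(-1,1) for k in(.05,.16)]),up
def iou(p,c,m):
    S=4;pts=(proj(c,corners(p)[0])*S).round().astype(np.int32)
    r=np.zeros((420*S,560*S),np.uint8);cv2.fillConvexPoly(r,cv2.convexHull(pts),1)
    r=cv2.resize(r.astype(np.float32),(560,420),interpolation=cv2.INTER_AREA)
    return np.minimum(r,m).sum()/np.maximum(r,m).sum()
E
python3 - <<'E'
from fit import *
bot.camera('wrist');c=cam('wrist');o=bot.get_obs();print(o['ee_pos'],o['tcp_rot'],c['xyz'])
h=cv2.cvtColor(c['img'],cv2.COLOR_BGR2HSV);m=cv2.inRange(h,(0,120,60),(20,255,255));m[:100]=0;m[260:]=0
m=cv2.morphologyEx(m,cv2.MORPH_CLOSE,np.ones((5,5)));print('area',(m>0).sum())
m=(m>0).astype(np.float32)
best=min((minimize(lambda p:-iou(p,c,m),[.4845-.0,.052,np.radians(a),np.radians(20)],method='Nelder-Mead',options=dict(initial_simplex=np.array([.4845,.052,np.radians(a),np.radians(20)])+np.vstack([np.zeros(4),np.diag([.008,.008,.15,.05])]),maxiter=300)) for a in(105,120,135)),key=lambda r:r.fun)
x,y,az,ti=best.x;print('iou',-best.fun,'bottom',x,y,'az',np.degrees(az),'tilt',np.degrees(ti))
up=corners(best.x)[1];b=np.array([x,y,.005])
for z in(.088,.11,.13,.1):print(z,b+up*(z-.005)/up[2])
print('top',b+.16*up)
# jar rim ellipse: bright low-saturation pixels
w=cv2.inRange(h,(0,0,120),(180,70,255));w[:100]=0;w[230:]=0;w[:,:240]=0;w[:,380:]=0
ys,xs=np.nonzero(w);hull=cv2.convexHull(np.c_[xs,ys].astype(np.int32));print('white',len(xs),cv2.fitEllipse(hull))
print(proj(c,[[.4785,.0645,.088]]))
E
```

```text
[0.45604894 0.08232474 0.23929798] [-1.79971669e+02  1.08046350e-01  2.22135342e+01] [0.52244732 0.11024563 0.38255347]
area 870
iou 0.4109780788421631 bottom 0.4814698214018067 0.05702742160027748 az 113.79779604789547 tilt 16.505767384653154
0.088 [0.47154557 0.07953106 0.088     ]
0.11 [0.46891504 0.08549588 0.11      ]
0.13 [0.46652366 0.09091844 0.13      ]
0.1 [0.47011074 0.0827846  0.1       ]
top [0.4631271  0.09862027 0.15840658]
white 2494 ((296.7981872558594, 178.0068359375), (77.20833587646484, 103.25482940673828), 58.584014892578125)
[[313.08011306 176.25963406]]
```

Run:
```python
from fit import *
import pickle
c=cam('wrist');pickle.dump(c,open('w2.pkl','wb'));print(c['xyz'],bot.get_obs()['ee_pos'])
h=cv2.cvtColor(c['img'],cv2.COLOR_BGR2HSV);m=cv2.inRange(h,(0,120,60),(20,255,255))
a=c['img'].copy();sl=(slice(120,230),slice(210,360))
A=cv2.resize(a[sl],None,fx=4,fy=4,interpolation=cv2.INTER_CUBIC)
cs,_=cv2.findContours(cv2.resize(m[sl],None,fx=4,fy=4),0,2);cv2.drawContours(A,cs,-1,(0,255,0),1)
p=((proj(c,corners([.4845,.052,np.radians(117),np.radians(20)])[0])-[210,120])*4).astype(np.int32)
cv2.polylines(A,[cv2.convexHull(p)],True,(255,0,255),1)
cv2.imwrite('pics/w2.png',A)
```

```text
[0.52155949 0.10841764 0.3828241 ] [0.4555742  0.08103494 0.23964313]
```

View pics/w2.png

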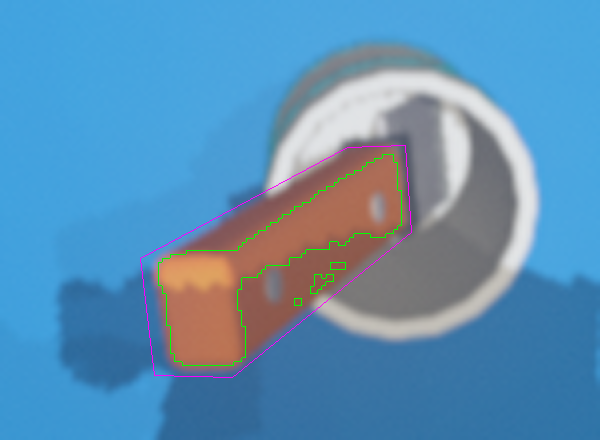

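Run:
```python
from fit import *
import pickle
c=pickle.load(open('w2.pkl','rb'))
im=c['img'].astype(int);b,g,r=im[...,0],im[...,1],im[...,2]
m=((r>b+18)&(r>55)).astype(np.uint8);m[:125]=0;m[225:]=0;m[:,:230]=0;m[:,316:]=0
m=cv2.morphologyEx(m,cv2.MORPH_CLOSE,np.ones((7,7)));m=cv2.morphologyEx(m,cv2.MORPH_OPEN,np.ones((5,5)))
n,l,st,_=cv2.connectedComponentsWithStats(m);k=1+np.argmax(st[1:,4]);m=(l==k).astype(np.float32);print('area',m.sum())
res=[]
for a in(100,112,125):
    p0=np.array([.4845,.052,np.radians(a),np.radians(20)])
    res.append(minimize(lambda p:-iou(p,c,m),p0,method='Nelder-Mead',options=dict(initial_simplex=p0+np.vstack([np.zeros(4),np.diag([.008,.008,.15,.05])]),maxiter=300)))
best=min(res,key=lambda r:r.fun)
x,y,az,ti=best.x;print('iou',-best.fun,[(-r.fun,np.degrees(r.x[2])) for r in res],'bottom',x,y,'az',np.degrees(az),'tilt',np.degrees(ti))
up=corners(best.x)[1];b=np.array([x,y,.005])
for z in(.088,.11,.13):print(z,b+up*(z-.005)/up[2])
print('top',b+.16*up,'jar',onz(c,310.8,171,.088))
t=lambda u,v,z:onz(c,210+u/4,120+v/4,z)
d=t(172,370,.15)-t(158,262,.15);e=t(243,365,.154)-t(230,255,.154);print('edges az',[np.degrees(np.arctan2(q[1],q[0])) for q in(d,e)])
```

```text
area 1905.0
iou 0.8696028590202332 [(np.float64(0.8696028590202332), np.float64(112.14294622626966)), (np.float64(0.8622825741767883), np.float64(115.71423912624853)), (np.float64(0.8665682077407837), np.float64(113.04826365018545))] bottom 0.48141382391434395 0.05370008277091925 az 112.14294622626966 tilt 17.886114270635563
0.088 [0.47131766 0.07851057 0.088     ]
0.11 [0.46864157 0.08508685 0.11      ]
0.13 [0.46620876 0.09106528 0.13      ]
top [0.46289198 0.09921598 0.15726702] jar [0.48072946 0.06590593 0.088     ]
edges az [np.float64(-151.9343179998327), np.float64(-151.78209416136085)]
```

```bash
python3 -c "
from h import *
go(.465,.0951,.108,25)"
```

```text
after turn -0.0502 shift mm [ 14.5  -8.8 131.6] t 2.0167
```

play_rows(
  steps=[
    [[0,0,0,-0.05],[0.0145,-0.0088,0,0],[0,0,0.022,0],[0,0,0.022,0],[0,0,0.022,0]],
  ],
)

```text
time: 2.43
ee_pos: [0.465, 0.0931, 0.1739]
tcp_rot: [180.0, -0.1, 24.8]
wrist_force: [0.4, -0.1, -0.4]
opening: 0.0855
grasp_force: 0.0
```

play_rows(
  steps=[
    [[0,0,0.022,0],[0,0,0.022,0],[0,0,0.0215,0],[0,0,0,0],[0,0,0,0]],
  ],
)

```text
time: 2.85
ee_pos: [0.4643, 0.0932, 0.1087]
tcp_rot: [-180.0, 0.1, 24.8]
wrist_force: [0.9, -0.2, 0.5]
opening: 0.0858
grasp_force: 0.0
```

play_rows(
  steps=[
    [[0,0,0,0],[0,0,0,0],[0,0,0,0],[0,0,0,0],[0,0,0,0]],
  ],
  gripper=0.05,
  squeeze=20,
)

```text
time: 3.27
ee_pos: [0.4655, 0.0944, 0.1094]
tcp_rot: [180.0, -0.0, 24.9]
wrist_force: [-0.3, 0.1, -0.1]
opening: 0.0501
grasp_force: 0.0
```

Run:
```python
from h import *
c=cam('wrist');cv2.imwrite('pics/w3.png',c['img']);o=bot.get_obs();print(o['ee_pos'],o['opening'],o['tcp_rot'])
go(.479+.004*.423,.0652-.004*.906,.108,25)
```

```text
[0.46534677 0.09443333 0.10920682] 0.05010549794707149 [ 1.79993294e+02 -3.08841470e-02  2.48592540e+01]
after turn -0.0025 shift mm [ 0.  36.3  1.2] t 3.3167
```

View pics/w3.png

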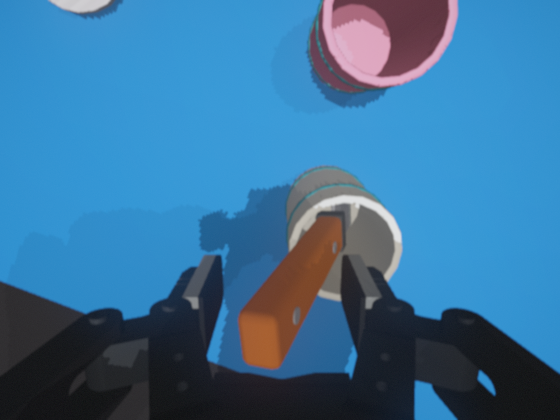

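play_rows(
  steps=[
    [[0,0.0036,0,0],[0,0.0036,0,0],[0,0.0036,0,0],[0,0.0036,0,0],[0,0.0036,0,0]],
  ],
)

```text
time: 3.73
ee_pos: [0.4729, 0.0776, 0.1088]
tcp_rot: [-180.0, 0.0, 24.8]
wrist_force: [-0.2, 0.7, 0.2]
opening: 0.0501
grasp_force: 0.1
```

play_rows(
  steps=[
    [[0,0.0036,0,0],[0,0.0036,0,0],[0,0.0036,0,0],[0,0.0036,0,0],[0,0.0036,0,0]],
  ],
)

```text
time: 4.15
ee_pos: [0.4805, 0.0614, 0.1088]
tcp_rot: [-180.0, -0.0, 24.9]
wrist_force: [-0.3, 0.5, 0.0]
opening: 0.0503
grasp_force: 0.0
```

play_rows(
  steps=[
    [[0,0,0,0],[0,0,0,0],[0,0,0,0],[0,0,0,0],[0,0,0,0]],
  ],
  gripper=0.03,
)

```text
time: 4.57
ee_pos: [0.4802, 0.0619, 0.1088]
tcp_rot: [-180.0, 0.0, 24.9]
wrist_force: [0.5, -0.0, -0.2]
opening: 0.0302
grasp_force: 0.0
```

play_rows(
  steps=[
    [[0,0,0,0],[0,0,0,0],[0,0,0,0],[0,0,0,0],[0,0,0,0]],
  ],
  gripper=0.008,
  squeeze=25,
)

```text
time: 4.98
ee_pos: [0.4804, 0.0618, 0.109]
tcp_rot: [-180.0, -0.0, 24.9]
wrist_force: [-0.9, 0.6, 3.6]
opening: 0.0138
grasp_force: 26.7
```

Run:
```python
from h import *
c=cam('wrist');d=cam('side');o=bot.get_obs();print(o['ee_pos'],o['opening'],o['grasp_force'],o['wrist_force'],o['time'])
m=np.zeros((420,790,3),np.uint8);m[:,:400]=c['img'][:,80:480];m[:400,390:790]=cv2.resize(d['img'][130:250,190:310],(400,400))
cv2.imwrite('pics/w4.png',m)
```

```text
[0.48041334 0.06178542 0.10897705] 0.013721990037396914 26.82800978422165 [0.84835122 0.56900583 3.38231726] 5.0833
```

View pics/w4.png

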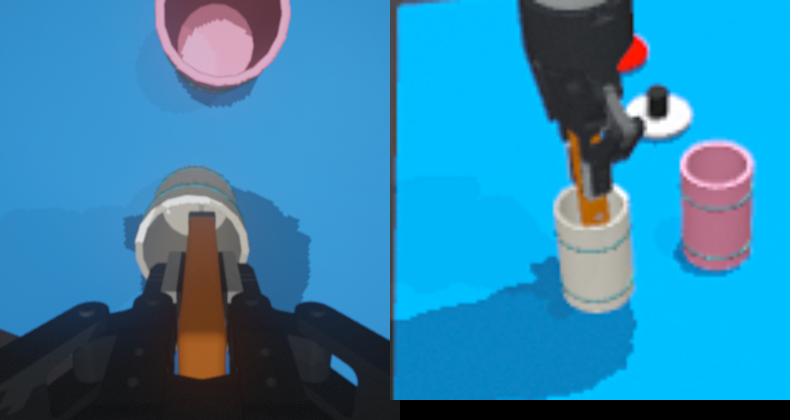

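play_rows(
  steps=[
    [[0,0,-0.006,0],[0,0,-0.012,0],[0,0,-0.02,0],[0,0,-0.025,0],[0,0,-0.025,0]],
  ],
  squeeze=40,
)

```text
time: 5.5
ee_pos: [0.4799, 0.0616, 0.1983]
tcp_rot: [-180.0, 0.0, 24.9]
wrist_force: [0.8, -0.2, -0.6]
opening: 0.0135
grasp_force: 40.2
```

play_rows(
  steps=[
    [[0,0,-0.025,0],[0,0,-0.02,0],[0,0,-0.012,0],[0,0,-0.005,0],[0,0,0,0]],
  ],
)

```text
time: 5.92
ee_pos: [0.4807, 0.0617, 0.2603]
tcp_rot: [180.0, -0.1, 24.9]
wrist_force: [0.3, 0.7, -0.4]
opening: 0.0136
grasp_force: 40.2
```

Run:
```python
from h import *
import pickle
d=cam('side');c=cam('wrist');o=bot.get_obs();print(o['ee_pos'],o['opening'],o['grasp_force'],o['wrist_force'],o['time'])
pickle.dump((d,c,o),open('lift.pkl','wb'))
p=proj(d,[o['ee_pos']])[0];print(p)
x,y=int(p[0]),int(p[1]);S=4
A=cv2.resize(d['img'][y-45:y+55,x-50:x+50],(400,400),interpolation=cv2.INTER_CUBIC)
# model upright, hypothesise blade bottom at TCP z-.108
M=R.from_euler('xyz',o['tcp_rot'],degrees=True).as_matrix()
def dr(A,cm,off,zb,th,S):
    for w,t,z0,z1,col in((.010,.007,.05,.16,(0,255,0)),(.015,.00125,0,.05,(255,0,255))):
        P=[]
        for i in(-w,w):
            for j in(-t,t):
                for k in(z0,z1):
                    q=np.array([i,j,-(zb+k)]);q0=np.array([0,0,-.019]);q=q0+R.from_euler('y',th,degrees=True).as_matrix()@(q-q0)
                    P.append(o['ee_pos']+M@q)
        pp=((proj(cm,np.array(P))-off)*S).astype(np.int32)
        cv2.polylines(A,[cv2.convexHull(pp)],True,col,1)
dr(A,d,[x-50,y-45],-.106,0,4)
B=c['img'][:,80:480].copy();dr(B,c,[80,0],-.106,0,1)
m=np.zeros((420,800,3),np.uint8);m[:400,:400]=A;m[:,400:]=B;cv2.imwrite('pics/w5.png',m)
```

```text
[0.48016496 0.06167405 0.25828365] 0.01362626578006178 40.225253105163574 [-0.65031577 -0.24318687 -0.37565095] 6.0167
[245.81884575 133.50692244]
```

View pics/w5.png

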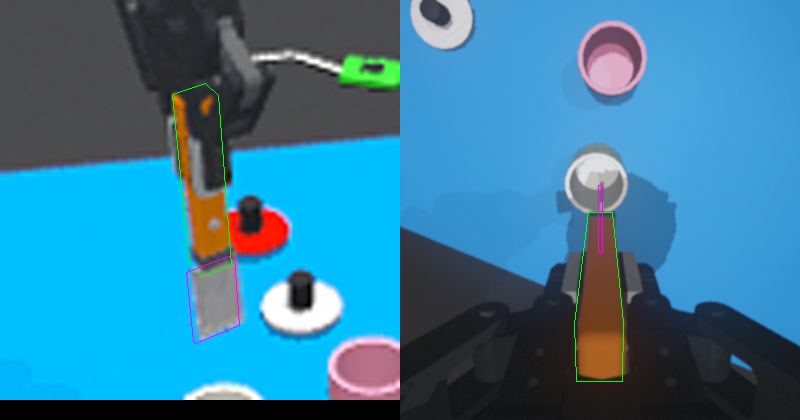

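```bash
python3 -c "
from h import *
go(.520,-.327,.25,-15.3)"
```

```text
after turn 0.7008 shift mm [141.  364.4   8.3] t 6.0167
```

play_rows(
  steps=[
    [[0,0,0,0.1168],[0,0,0,0.1168],[0,0,0,0.1168],[0,0,0,0.1168],[0,0,0,0.1168]],
  ],
)

```text
time: 6.43
ee_pos: [0.4802, -0.0102, 0.2574]
tcp_rot: [-176.9, 0.4, -3.0]
wrist_force: [1.6, -0.5, -0.1]
opening: 0.0132
grasp_force: 40.2
```

play_rows(
  steps=[
    [[0,0,0,0.1168],[0.0055,0.014,0,0],[0.011,0.028,0,0],[0.011,0.028,0,0],[0.011,0.028,0,0]],
  ],
)

```text
time: 6.85
ee_pos: [0.5018, -0.1432, 0.2497]
tcp_rot: [-175.6, 0.8, -7.3]
wrist_force: [-0.2, 1.2, -0.8]
opening: 0.0136
grasp_force: 40.2
```

play_rows(
  steps=[
    [[0.011,0.028,0,0],[0.011,0.028,0.001,0],[0.011,0.028,0.001,0],[0.011,0.028,0.001,0],[0.011,0.028,0.001,0]],
  ],
)

```text
time: 7.27
ee_pos: [0.5385, -0.2884, 0.2341]
tcp_rot: [-175.6, 0.8, -7.3]
wrist_force: [-0.4, 0.3, -0.7]
opening: 0.0136
grasp_force: 40.2
```

play_rows(
  steps=[
    [[0.011,0.028,0.001,0],[0.011,0.028,0.001,0],[0.011,0.028,0.001,0],[0.011,0.028,0.001,0],[0.0035,0.0145,0,0]],
  ],
)

```text
time: 7.68
ee_pos: [0.5694, -0.4205, 0.218]
tcp_rot: [-175.6, 0.9, -7.4]
wrist_force: [-0.7, 0.5, -1.7]
opening: 0.0141
grasp_force: 40.2
```

play_rows(
  steps=[
    [[0,0,0,0],[0,0,0,0],[0,0,0,0],[0,0,0,0],[0,0,0,0]],
  ],
)

```text
time: 8.1
ee_pos: [0.5697, -0.4168, 0.2222]
tcp_rot: [-175.7, 0.7, -7.3]
wrist_force: [0.2, 0.1, -0.3]
opening: 0.0136
grasp_force: 40.2
```

Run:
```python
from h import *
import pickle
c=cam('wrist');o=bot.get_obs();print(o['ee_pos'],o['tcp_rot'],o['opening'],o['time'],proj(c,[[.5635,-.339,.071]]))
pickle.dump((c,o),open('slot.pkl','wb'));cv2.imwrite('pics/slot.png',c['img'])
h=cv2.cvtColor(c['img'],cv2.COLOR_BGR2HSV)
teal=cv2.inRange(h,(80,100,90),(96,255,255))
print((teal>0).sum())
k=cv2.morphologyEx(teal,cv2.MORPH_CLOSE,np.ones((5,5)))
cs,hi=cv2.findContours(k,cv2.RETR_CCOMP,cv2.CHAIN_APPROX_NONE)
for q,hh in zip(cs,hi[0]):
    a=cv2.contourArea(q)
    if a>60: 
        r=cv2.minAreaRect(q);print('hole' if hh[3]>=0 else 'outer',a,r, onz(c,*r[0],.071))
        if hh[3]>=0:
            b=np.array([onz(c,*p,.071)[:2] for p in cv2.boxPoints(r)]);print(b.round(4).tolist())
u,v=proj(c,[[.5635,-.339,.071]])[0].astype(int)
print(c['img'][v,u-24:u+25:3].tolist())
```

```text
[ 0.56973766 -0.4169575   0.22227431] [-175.6754779     0.66823253   -7.2789757 ] 0.013622332652811408 8.15 [[206.38633315 205.72717436]]
12589
outer 13859.0 ((139.68173217773438, 186.95150756835938), (203.56463623046875, 81.96448516845703), 9.833563804626465) [ 0.58628214 -0.28387608  0.071     ]
hole 1088.0 ((128.60379028320312, 201.38681030273438), (30.789766311645508, 48.66142654418945), 60.945396423339844) [ 0.57469291 -0.27077448  0.071     ]
[[0.5789, -0.2451], [0.5953, -0.2886], [0.5705, -0.2962], [0.553, -0.2521]]
[[251, 242, 111], [251, 242, 111], [251, 242, 112], [251, 242, 111], [248, 238, 109], [154, 138, 79], [208, 197, 81], [160, 143, 54], [160, 142, 54], [176, 161, 73], [165, 150, 82], [252, 243, 115], [252, 243, 116], [252, 243, 116], [252, 243, 117], [253, 244, 118], [253, 244, 118]]
```

Run:
```python
from h import *
import pickle
print(pickle.load(open('lift.pkl','rb'))[2]['q'].round(2), bot.get_obs()['q'].round(2),bot.get_obs()['tcp_rot'])
```

```text
[  7.32  -3.31   4.72  98.07  -0.   162.47] [-37.57  32.28  43.39 103.87   3.4  149.65] [-175.6754779     0.66823253   -7.2789757 ]
```

```bash
cat >> h.py <<'E'
def go3(x,y,z):
    o=bot.get_obs();M=R.from_euler('xyz',o['tcp_rot'],degrees=True).as_matrix()
    print('shift mm',(M.T@(np.array([x,y,z])-o['ee_pos'])*1000).round(1),'pos',o['ee_pos'].round(4),'toolz',M[:,2].round(4),'q',o['q'].round(1),o['time'])
E
python3 - <<'E'
from h import *
import pickle
t=pickle.load(open('top0.pkl','rb'));print('flux',onz(t,417,289,.112))
go3(0,-.66,.3)
o=bot.get_obs();M=R.from_euler('xyz',o['tcp_rot'],degrees=True).as_matrix();print((M.T@[0,-.04,0]).round(4))
E
```

```text
flux [ 0.33874678 -0.40704092  0.112     ]
shift mm [-535.2  307.   -94.9] pos [ 0.5697 -0.417   0.2223] toolz [-0.002   0.0763 -0.9971] q [-37.6  32.3  43.4 103.9   3.4 149.7] 8.15
[ 0.0051  0.0396 -0.0031]
```

play_rows(
  steps=[
    [[0,0,-0.03,0],[0,0,-0.03,0],[0,0,-0.025,0],[-0.0315,0.018,-0.0005,0],[-0.0315,0.018,-0.0005,0]],
  ],
)

```text
time: 8.57
ee_pos: [0.5079, -0.4548, 0.3008]
tcp_rot: [-175.9, 0.4, -7.1]
wrist_force: [-0.6, -0.6, -1.2]
opening: 0.0134
grasp_force: 40.2
```

play_rows(
  steps=[
    [[-0.0315,0.018,-0.0005,0],[-0.0315,0.018,-0.0005,0],[-0.0315,0.018,-0.0005,0],[-0.0315,0.018,-0.0005,0],[-0.0315,0.018,-0.0005,0]],
  ],
)

```text
time: 8.98
ee_pos: [0.3339, -0.5208, 0.2996]
tcp_rot: [-175.7, 0.7, -7.3]
wrist_force: [0.1, -0.5, -0.2]
opening: 0.0133
grasp_force: 40.2
```

play_rows(
  steps=[
    [[-0.0315,0.018,-0.0005,0],[-0.0315,0.018,-0.0005,0],[-0.0315,0.018,-0.0005,0],[-0.0315,0.018,-0.0005,0],[-0.0315,0.018,-0.0005,0]],
  ],
)

```text
time: 9.4
ee_pos: [0.1662, -0.59, 0.2972]
tcp_rot: [-175.7, 0.7, -7.3]
wrist_force: [-0.1, -1.0, -0.1]
opening: 0.0135
grasp_force: 40.2
```

play_rows(
  steps=[
    [[-0.0315,0.018,-0.0005,0],[-0.0315,0.018,-0.0005,0],[-0.0315,0.018,-0.0005,0],[-0.0315,0.018,-0.0005,0],[-0.0315,0.018,-0.0005,0]],
  ],
)

```text
time: 9.82
ee_pos: [-0.0013, -0.6592, 0.2949]
tcp_rot: [-175.7, 0.7, -7.3]
wrist_force: [0.3, -0.6, -2.1]
opening: 0.0136
grasp_force: 40.2
```

play_rows(
  steps=[
    [[0.005,0.0395,-0.003,0],[0.005,0.0395,-0.003,0],[0.005,0.0395,-0.003,0],[0.005,0.0395,-0.003,0],[0.005,0.0395,-0.003,0]],
  ],
)

```text
time: 10.23
ee_pos: [-0.0002, -0.7685, 0.2507]
tcp_rot: [-179.4, 0.2, -7.3]
wrist_force: [-0.0, 0.8, -0.3]
opening: 0.0131
grasp_force: 40.7
```

Run:
```python
from h import *
go3(0,-.7,.3)
```

```text
shift mm [ -8.8 -68.5 -48.6] pos [-2.000e-04 -7.685e-01  2.507e-01] toolz [-0.0024  0.0107 -0.9999] q [-9.000e+01  4.750e+01  7.050e+01  1.136e+02 -1.000e-01  9.740e+01] 10.2333
```

Run:
```python
from h import *
go3(.52,-.327,.265)
```

```text
shift mm [ 459.5 -504.4  -10.9] pos [-2.000e-04 -7.685e-01  2.507e-01] toolz [-0.0024  0.0107 -0.9999] q [-9.000e+01  4.750e+01  7.050e+01  1.136e+02 -1.000e-01  9.740e+01] 10.2333
```

play_rows(
  steps=[
    [[0.023,-0.0252,-0.0005,0],[0.023,-0.0252,-0.0005,0],[0.023,-0.0252,-0.0005,0],[0.023,-0.0252,-0.0005,0],[0.023,-0.0252,-0.0005,0]],
  ],
)

```text
time: 10.65
ee_pos: [0.1242, -0.6626, 0.2583]
tcp_rot: [-179.7, 0.2, -7.3]
wrist_force: [-0.1, -0.9, 0.6]
opening: 0.0136
grasp_force: 40.7
```

play_rows(
  steps=[
    [[0.023,-0.0252,-0.0005,0],[0.023,-0.0252,-0.0005,0],[0.023,-0.0252,-0.0005,0],[0.023,-0.0252,-0.0005,0],[0.023,-0.0252,-0.0005,0]],
  ],
)

```text
time: 11.07
ee_pos: [0.2543, -0.5524, 0.2615]
tcp_rot: [-179.7, 0.2, -7.3]
wrist_force: [-0.2, 0.5, -0.3]
opening: 0.0132
grasp_force: 40.7
```

play_rows(
  steps=[
    [[0.023,-0.0252,-0.0005,0],[0.023,-0.0252,-0.0005,0],[0.023,-0.0252,-0.0005,0],[0.023,-0.0252,-0.0005,0],[0.023,-0.0252,-0.0005,0]],
  ],
)

```text
time: 11.48
ee_pos: [0.3844, -0.4421, 0.2644]
tcp_rot: [-179.7, 0.1, -7.3]
wrist_force: [0.4, -0.6, -0.7]
opening: 0.0135
grasp_force: 40.7
```

play_rows(
  steps=[
    [[0.023,-0.0252,-0.0005,0],[0.023,-0.0252,-0.0005,0],[0.023,-0.0252,-0.0005,0],[0.023,-0.0252,-0.0005,0],[0.023,-0.0252,-0.0005,0]],
  ],
)

```text
time: 11.9
ee_pos: [0.5145, -0.3319, 0.2672]
tcp_rot: [-179.7, 0.1, -7.3]
wrist_force: [-0.2, -0.2, -0.6]
opening: 0.0138
grasp_force: 40.7
```

play_rows(
  steps=[
    [[0,0,0,0.07],[0,0,0,0.07],[0,0,0,0],[0,0,0,0],[0,0,0,0]],
  ],
)

```text
time: 12.32
ee_pos: [0.5132, -0.3337, 0.2669]
tcp_rot: [-179.7, 0.2, -15.3]
wrist_force: [-0.7, 0.1, -0.7]
opening: 0.0138
grasp_force: 40.7
```

```bash
cat > slot.py <<'E'
from h import *
c=cam('wrist');go3(.52,-.327,.265)
S=8; g=[]  # rectified top-down view at z=.071, 0.25 mm/px, around slot guess
N=320
xs=.5635+(np.arange(N)-N/2)*.00025; ys=-.339+(np.arange(N)-N/2)*.00025
X,Y=np.meshgrid(xs,ys); P=proj(c,np.c_[X.ravel(),Y.ravel(),np.full(X.size,.071)]).astype(np.float32)
I=cv2.remap(c['img'],P[:,0].reshape(N,N),P[:,1].reshape(N,N),cv2.INTER_LINEAR)
cv2.imwrite('pics/rect.png',I)
v=cv2.GaussianBlur(I[...,1],(3,3),0).astype(float)
dark=(v<190).astype(np.uint8);n,l,st,ce=cv2.connectedComponentsWithStats(dark)
for k in range(1,n):
    if st[k,4]>300:
        q=np.argwhere(l==k)[:,::-1].astype(np.float32);r=cv2.minAreaRect(q);print('comp',st[k,4],'centre',.5635+(r[0][0]-N/2)*.00025,-.339+(r[0][1]-N/2)*.00025,'size mm',np.array(r[1])*.25,'ang',r[2])
E
python3 slot.py
```

```text
shift mm [ 4.8 -8.4  1.9] pos [ 0.5132 -0.3339  0.2668] toolz [-0.0021  0.006  -1.    ] q [-33.2  15.3  25.9 100.9   0.2 162.1] 12.3667
comp 30312 centre 0.563375 -0.339125 size mm [79.75 79.75] ang 90.0
comp 11089 centre 0.5646292343139648 -0.33736001586914066 size mm [15.78859138 45.80616379] ang 74.23281860351562
```

```bash
python3 -c "
from h import *
go(.5648,-.3382,.187,-15.6)"
```

```text
after turn 0.0053 shift mm [50.9 -9.7 79.8] t 12.3667
```

play_rows(
  steps=[
    [[0.017,-0.0033,0,0.005],[0.017,-0.0033,0,0],[0.0169,-0.0031,0,0],[0,0,0.02,0],[0,0,0.02,0]],
  ],
)

```text
time: 12.78
ee_pos: [0.5661, -0.3385, 0.2263]
tcp_rot: [-179.7, 0.1, -15.6]
wrist_force: [-0.4, 0.5, -2.3]
opening: 0.0134
grasp_force: 40.7
```

play_rows(
  steps=[
    [[0,0,0.02,0],[0,0,0.015,0],[0,0,0.005,0],[0,0,0,0],[0,0,0,0]],
  ],
)

```text
time: 13.2
ee_pos: [0.5647, -0.3378, 0.1872]
tcp_rot: [-179.7, 0.2, -15.7]
wrist_force: [-0.1, 0.1, -0.0]
opening: 0.0134
grasp_force: 40.7
```

Run:
```python
from h import *
from slot import c,I
d=cam('side');o=bot.get_obs();M=R.from_euler('xyz',o['tcp_rot'],degrees=True).as_matrix()
u=proj(c,[o['ee_pos']+M@[0,0,.104],[.5646,-.3375,.071]]);print(u)
x,y=u[1].astype(int)
A=cv2.resize(c['img'][y-60:y+40,x-50:x+50],(400,400),interpolation=cv2.INTER_CUBIC)
def box(A,cm,off,S,w,t,z0,z1,col,pos=None,Rm=None):
    P=np.array([[i,j,k] for i in(-w,w) for j in(-t,t) for k in(z0,z1)]);W=(o['ee_pos']+P@M.T) if pos is None else pos+P@Rm.T
    cv2.polylines(A,[cv2.convexHull(((proj(cm,W)-off)*S).astype(np.int32))],True,col,1)
Rs=R.from_euler('z',-15.6,degrees=True).as_matrix();sp=np.array([.5646,-.3375,.071])
v=proj(d,[sp])[0].astype(int);B=cv2.resize(d['img'][v[1]-70:v[1]+30,v[0]-50:v[0]+50],(400,400),interpolation=cv2.INTER_CUBIC)
for a,cm,off in((A,c,[x-50,y-60]),(B,d,[v[0]-50,v[1]-70])):
    box(a,cm,off,4,.015,.00125,.054,.104,(255,0,255)); box(a,cm,off,4,.018,.003,0,1e-5,(0,0,255),sp,Rs)
cv2.imwrite('pics/fin.png',np.hstack([A,B]))
```

```text
shift mm [-46.5   1.2 -77.1] pos [ 0.565  -0.338   0.1878] toolz [-0.0011  0.0054 -1.    ] q [-31.   20.   22.9  93.1   0.2 164.7] 13.25
comp 80851 centre 0.563375 -0.339125 size mm [79.75 79.75] ang 90.0
[[281.63321051 206.08705081]
 [282.00364304 201.88865387]]
```

View pics/fin.png

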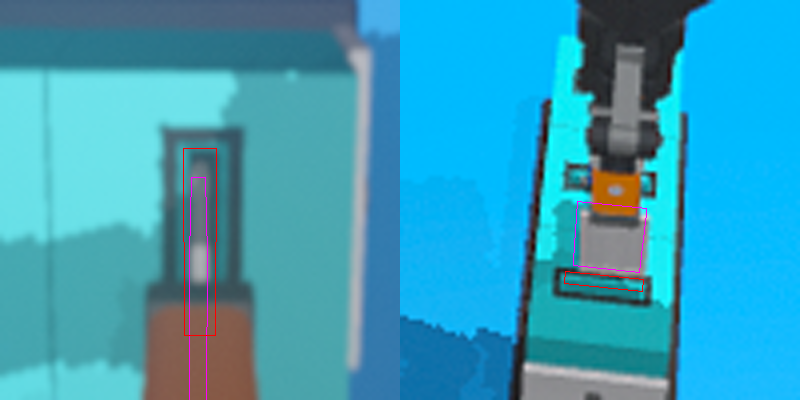

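play_rows(
  steps=[
    [[-0.0027,0.0005,0,0],[0,0,0.004,0],[0,0,0.004,0],[0,0,0.003,0],[0,0,0.003,0]],
  ],
)

```text
time: 13.72
ee_pos: [0.562, -0.3372, 0.1718]
tcp_rot: [-179.7, 0.3, -15.7]
wrist_force: [0.4, -0.0, -1.1]
opening: 0.0137
grasp_force: 40.7
```

play_rows(
  steps=[
    [[0,0,0.002,0],[0,0,0.002,0],[0,0,0.002,0],[0,0,0,0],[0,0,0,0]],
  ],
)

```text
time: 14.13
ee_pos: [0.5621, -0.3372, 0.1663]
tcp_rot: [-179.7, 0.2, -15.7]
wrist_force: [-1.2, 0.3, -1.0]
opening: 0.0136
grasp_force: 40.7
```

play_rows(
  steps=[
    [[0,0,0.004,0],[0,0,0.004,0],[0,0,0.004,0],[0,0,0.004,0],[0,0,0.004,0]],
  ],
)

```text
time: 14.55
ee_pos: [0.562, -0.337, 0.1457]
tcp_rot: [-179.7, 0.3, -15.7]
wrist_force: [0.1, 1.1, -1.2]
opening: 0.0136
grasp_force: 40.7
```

play_rows(
  steps=[
    [[0,0,0.003,0],[0,0,0.002,0],[0,0,0.002,0],[0,0,0.002,0],[0,0,0.001,0]],
  ],
)

```text
time: 14.97
ee_pos: [0.562, -0.337, 0.1361]
tcp_rot: [-179.7, 0.2, -15.7]
wrist_force: [0.3, -0.7, -1.2]
opening: 0.0134
grasp_force: 40.7
```

play_rows(
  steps=[
    [[0,0,0.001,0],[0,0,0.001,0],[0,0,0.001,0],[0,0,0.001,0],[0,0,0,0]],
  ],
)

```text
time: 15.38
ee_pos: [0.562, -0.337, 0.1322]
tcp_rot: [-179.7, 0.2, -15.7]
wrist_force: [-0.1, 0.6, -0.1]
opening: 0.0134
grasp_force: 40.7
```

Bottom is about 45 mm in, with no contact force yet; I'll creep down until it seats.

play_rows(
  steps=[
    [[0,0,0.001,0],[0,0,0.001,0],[0,0,0.001,0],[0,0,0,0],[0,0,0,0]],
  ],
)

```text
time: 15.8
ee_pos: [0.562, -0.337, 0.1292]
tcp_rot: [-179.7, 0.2, -15.7]
wrist_force: [-0.5, -0.2, -0.8]
opening: 0.0135
grasp_force: 40.7
```

play_rows(
  steps=[
    [[0,0,0.001,0],[0,0,0.0005,0],[0,0,0.0005,0],[0,0,0,0],[0,0,0,0]],
  ],
)

```text
time: 16.22
ee_pos: [0.562, -0.337, 0.1273]
tcp_rot: [-179.7, 0.2, -15.7]
wrist_force: [-0.6, 0.6, -0.6]
opening: 0.0132
grasp_force: 40.7
```

play_rows(
  steps=[
    [[0,0,0.0005,0],[0,0,0.0005,0],[0,0,0.0005,0],[0,0,0.0005,0],[0,0,0,0]],
  ],
)

```text
time: 16.63
ee_pos: [0.562, -0.3369, 0.1252]
tcp_rot: [-179.7, 0.2, -15.7]
wrist_force: [0.1, -0.6, 0.3]
opening: 0.0134
grasp_force: 40.7
```

play_rows(
  steps=[
    [[0,0,0.0005,0],[0,0,0.0005,0],[0,0,0,0],[0,0,0,0],[0,0,0,0]],
  ],
)

```text
time: 17.05
ee_pos: [0.5621, -0.337, 0.125]
tcp_rot: [-179.7, 0.2, -15.7]
wrist_force: [-0.8, 0.8, 5.4]
opening: 0.0135
grasp_force: 41.5
```

play_rows(
  steps=[
    [[0,0,0,0],[0,0,0,0],[0,0,0,0],[0,0,0,0],[0,0,0,0]],
  ],
  gripper=0.03,
)

```text
time: 17.47
ee_pos: [0.5619, -0.337, 0.1241]
tcp_rot: [-179.7, 0.3, -15.7]
wrist_force: [0.7, -0.3, -0.5]
opening: 0.0299
grasp_force: 0.0
```

play_rows(
  steps=[
    [[0,0,-0.01,0],[0,0,-0.02,0],[0,0,-0.03,0],[0,0,-0.03,0],[0,0,-0.03,0]],
  ],
)

```text
time: 17.88
ee_pos: [0.562, -0.3375, 0.2464]
tcp_rot: [-179.7, 0.2, -15.7]
wrist_force: [1.7, -0.8, -0.1]
opening: 0.0298
grasp_force: 0.0
```

Run:
```python
from h import *
d=cam('side');o=bot.get_obs()
S=np.array([.5631,-.338,.071]);Rs=R.from_euler('z',-15.6,degrees=True).as_matrix()
# orange mask vs upright model IoU
im=d['img'].astype(int);m=((im[...,2]>im[...,0]+60)&(im[...,2]>150)&(im[...,1]<190)).astype(np.uint8)
v=proj(d,[S+[0,0,.06]])[0].astype(int);mm=np.zeros_like(m);mm[v[1]-50:v[1]+60,v[0]-25:v[0]+25]=m[v[1]-50:v[1]+60,v[0]-25:v[0]+25]
ys,xs=np.nonzero(mm);print('orange',len(xs),xs.min(),xs.max(),ys.min(),ys.max(),xs.mean(),ys.mean())
P=S+np.array([[i,j,k] for i in(-.01,.01) for j in(-.007,.007) for k in(0,.11)])@Rs.T
h=cv2.convexHull(proj(d,P).astype(np.float32)).reshape(-1,2);r=np.zeros_like(m);cv2.fillConvexPoly(r,h.round().astype(np.int32),1);ys,xs=np.nonzero(r);print('model',len(xs),xs.min(),xs.max(),ys.min(),ys.max(),xs.mean(),ys.mean())
go(.5528,.2655,.15,90); go(.5528,.2655,.15,60);print(o['q'].round(1))
```

```text
orange 394 312 324 300 336 318.0482233502538 317.74111675126903
model 518 312 327 298 340 318.86872586872585 318.2104247104247
after turn -1.8442 shift mm [603.5  -9.9 103.2] t 17.9333
after turn -1.3206 shift mm [ 517.7 -310.4  103.2] t 17.9333
[-31.1  21.2  31.8 100.4   0.2 164.6]
```

play_rows(
  steps=[
    [[0,0,0,-0.123],[0,0,0,-0.123],[0,0,0,-0.123],[0,0,0,-0.123],[0,0,0,-0.123]],
  ],
  gripper=0.05,
)

```text
time: 18.35
ee_pos: [0.5623, -0.3377, 0.245]
tcp_rot: [-179.6, -0.0, 19.9]
wrist_force: [0.7, 0.1, 0.2]
opening: 0.0497
grasp_force: 0.0
```

play_rows(
  steps=[
    [[0,0,0,-0.123],[0,0,0,-0.123],[0,0,0,-0.123],[0,0,0,-0.123],[0,0,0,-0.123]],
  ],
)

```text
time: 18.77
ee_pos: [0.5623, -0.3377, 0.245]
tcp_rot: [-179.7, -0.2, 55.2]
wrist_force: [-0.0, -0.2, 0.2]
opening: 0.05
grasp_force: 0.0
```

play_rows(
  steps=[
    [[0,0,0,-0.123],[0,0,0,-0.123],[0,0,0,-0.123],[0,0,0,-0.123],[0,0,0,-0.122]],
  ],
)

```text
time: 19.18
ee_pos: [0.5623, -0.3377, 0.245]
tcp_rot: [-179.9, -0.3, 90.3]
wrist_force: [-0.3, -0.6, -0.5]
opening: 0.0498
grasp_force: 0.0
```

Run:
```python
from h import *
go3(.5528,.225,.2);print(bot.get_obs()['tcp_rot'])
```

```text
shift mm [562.5  -6.1  48.4] pos [ 0.5623 -0.3377  0.245 ] toolz [-0.0021  0.006  -1.    ] q [-31.1  21.3  31.  100.    0.2  58.6] 19.1833
[-179.88280902   -0.34529111   90.3362908 ]
```

play_rows(
  steps=[
    [[0.0375,-0.0004,0,0],[0.0375,-0.0004,0,0],[0.0375,-0.0004,0,0],[0.0375,-0.0004,0,0],[0.0375,-0.0004,0,0]],
  ],
)

```text
time: 19.6
ee_pos: [0.56, -0.1487, 0.2462]
tcp_rot: [-179.9, -0.4, 90.0]
wrist_force: [0.3, -0.2, 0.1]
opening: 0.0503
grasp_force: 0.0
```

play_rows(
  steps=[
    [[0.0375,-0.0004,0,0],[0.0375,-0.0004,0,0],[0.0375,-0.0004,0,0],[0.0375,-0.0004,0,0],[0.0375,-0.0004,0,0]],
  ],
)

```text
time: 20.02
ee_pos: [0.558, 0.039, 0.2476]
tcp_rot: [-179.9, -0.4, 90.0]
wrist_force: [-0.5, -0.4, -0.4]
opening: 0.0498
grasp_force: 0.0
```

play_rows(
  steps=[
    [[0.0375,-0.0004,0,0],[0.0375,-0.0004,0.01,0],[0.0375,-0.0004,0.01,0],[0.0375,-0.0004,0.015,0],[0.0375,-0.0004,0.014,0]],
  ],
)

```text
time: 20.43
ee_pos: [0.5561, 0.227, 0.1993]
tcp_rot: [-179.9, -0.4, 90.0]
wrist_force: [0.4, -0.3, -0.1]
opening: 0.0504
grasp_force: 0.0
```

play_rows(
  steps=[
    [[0,0,0,0],[0,0,0,0],[0,0,0,0],[0,0,0,0],[0,0,0,0]],
  ],
)

```text
time: 20.85
ee_pos: [0.5568, 0.2239, 0.1999]
tcp_rot: [-179.9, -0.4, 89.9]
wrist_force: [1.0, 0.1, -0.7]
opening: 0.0497
grasp_force: 0.0
```

Run:
```python
from h import *
c=cam('wrist');o=bot.get_obs();print(o['ee_pos'],o['tcp_rot']);cv2.imwrite('pics/lid.png',c['img'])
p=proj(c,[[.5528,.2655,.011],[.5528,.2655,.037]]);print(p)
h=cv2.cvtColor(c['img'],cv2.COLOR_BGR2HSV)
w=cv2.inRange(h,(0,0,110),(180,70,255));n,l,st,ce=cv2.connectedComponentsWithStats(w)
for k in range(1,n):
    if st[k,4]>300: 
        q=cv2.convexHull(np.argwhere(l==k)[:,::-1].astype(np.int32));e=cv2.fitEllipse(q);print('white',st[k],e,onz(c,*e[0],.011))
b=cv2.inRange(h,(0,0,0),(180,255,60));u,v=p[1].astype(int);z=np.zeros_like(b);z[max(0,v-50):v+50,u-50:u+50]=b[max(0,v-50):v+50,u-50:u+50]
n,l,st,ce=cv2.connectedComponentsWithStats(z)
for k in range(1,n):
    if st[k,4]>100: print('black',st[k],ce[k],onz(c,*ce[k],.024))
```

```text
[0.55676554 0.22399321 0.19980991] [-179.92433375   -0.38401024   89.89115804]
[[276.32592354 137.10752777]
 [275.86945939 139.65210513]]
white [ 245  100   66   68 3425] ((277.56549072265625, 133.75416564941406), (66.1240005493164, 67.54622650146484), 179.20875549316406) [0.55393709 0.26848456 0.011     ]
white [213 313  21  44 511] ((223.17892456054688, 337.3524169921875), (19.8409423828125, 49.00479507446289), 1.639595627784729) [0.49524773 0.05626572 0.011     ]
white [275 322  69  56 588] ((309.0408630371094, 350.7367858886719), (57.84836959838867, 67.86763000488281), 87.22762298583984) [0.5866628  0.03960726 0.011     ]
white [208 345  19  29 375] ((216.42665100097656, 360.42108154296875), (17.521286010742188, 30.437671661376953), 160.6769561767578) [0.48664654 0.0274746  0.011     ]
```

Run:
```python
from h import *
go3(.5537,.268,.014)
```

```text
shift mm [ 42.8  -2.9 186.1] pos [0.5568 0.224  0.1998] toolz [-0.0013  0.0067 -1.    ] q [ 21.7  11.4  13.7  92.3   0.4 111.8] 20.9
```

play_rows(
  steps=[
    [[0.0214,-0.0015,0,0],[0.0214,-0.0014,0,0],[0,0,0.03,0],[0,0,0.035,0],[0,0,0.035,0]],
  ],
)

```text
time: 21.32
ee_pos: [0.554, 0.2683, 0.0992]
tcp_rot: [180.0, -0.4, 89.9]
wrist_force: [0.5, -0.4, -0.4]
opening: 0.05
grasp_force: 0.0
```

play_rows(
  steps=[
    [[0,0,0.03,0],[0,0,0.02,0],[0,0,0.015,0],[0,0,0.008,0],[0,0,0.005,0]],
  ],
)

```text
time: 21.73
ee_pos: [0.5529, 0.2682, 0.0205]
tcp_rot: [-179.8, -0.3, 89.9]
wrist_force: [-0.6, -0.2, -0.4]
opening: 0.0499
grasp_force: 0.0
```

play_rows(
  steps=[
    [[0,0,0.004,0],[0,0,0.003,0],[0,0,0.001,0],[0,0,0,0],[0,0,0,0]],
  ],
)

```text
time: 22.15
ee_pos: [0.5533, 0.2692, 0.0139]
tcp_rot: [-179.9, -0.4, 90.0]
wrist_force: [0.0, 0.4, 0.4]
opening: 0.0502
grasp_force: 0.0
```

play_rows(
  steps=[
    [[0,0,0,0],[0,0,0,0],[0,0,0,0],[0,0,0,0],[0,0,0,0]],
  ],
  gripper=0.012,
  squeeze=25,
)

```text
time: 22.57
ee_pos: [0.5531, 0.2692, 0.0136]
tcp_rot: [-179.9, -0.4, 90.0]
wrist_force: [-0.5, -1.1, 3.5]
opening: 0.0191
grasp_force: 24.5
```

play_rows(
  steps=[
    [[0,0,-0.003,0],[0,0,-0.01,0],[0,0,-0.025,0],[0,0,-0.035,0],[0,0,-0.035,0]],
  ],
  squeeze=40,
)

```text
time: 22.98
ee_pos: [0.5524, 0.268, 0.1222]
tcp_rot: [-179.8, -0.3, 90.0]
wrist_force: [0.6, 0.6, -0.6]
opening: 0.0188
grasp_force: 39.1
```

play_rows(
  steps=[
    [[0,0,-0.025,0],[0,0,-0.02,0],[0,0,-0.005,0],[0,0,0,0],[0,0,0,0]],
  ],
)

```text
time: 23.4
ee_pos: [0.5531, 0.268, 0.1702]
tcp_rot: [-179.8, -0.3, 90.0]
wrist_force: [-0.7, -0.1, -1.9]
opening: 0.0185
grasp_force: 39.1
```

Run:
```python
from h import *
o=bot.get_obs();print(o['opening'],o['grasp_force'])
go3(.479,.0,.172)
```

```text
0.01850656082961289 39.14345383644104
shift mm [-268.   -74.1   -3.1] pos [0.5531 0.268  0.1702] toolz [-0.0034  0.0059 -1.    ] q [ 25.7  13.2  12.5  89.4   0.4 115.7] 23.4
```

play_rows(
  steps=[
    [[-0.015,-0.0041,0,0],[-0.0298,-0.0082,-0.001,0],[-0.0298,-0.0082,-0.001,0],[-0.0298,-0.0082,-0.001,0],[-0.0298,-0.0082,0,0]],
  ],
)

```text
time: 23.82
ee_pos: [0.5151, 0.1326, 0.1713]
tcp_rot: [-179.7, -0.3, 90.0]
wrist_force: [0.7, 0.7, 0.7]
opening: 0.0187
grasp_force: 39.2
```

play_rows(
  steps=[
    [[-0.0298,-0.0082,0,0],[-0.0298,-0.0082,0,0],[-0.0298,-0.0082,0,0],[-0.0298,-0.0082,0,0],[-0.0148,-0.0044,0,0]],
  ],
)

```text
time: 24.23
ee_pos: [0.4774, -0.0026, 0.1707]
tcp_rot: [-179.7, -0.3, 89.9]
wrist_force: [0.4, 0.8, -0.9]
opening: 0.0188
grasp_force: 39.2
```

play_rows(
  steps=[
    [[0,0,0,0],[0,0,0,0],[0,0,0,0],[0,0,0,0],[0,0,0,0]],
  ],
)

```text
time: 24.65
ee_pos: [0.4792, 0.0007, 0.1722]
tcp_rot: [-179.8, -0.4, 90.1]
wrist_force: [0.2, 0.6, -0.9]
opening: 0.0185
grasp_force: 39.2
```

```bash
cat > jar.py <<'E'
from h import *
from scipy.optimize import minimize
c=cam('wrist');cv2.imwrite('pics/jar.png',c['img']);go3(.479,.0652,.15)
print(proj(c,[[.479,.0652,.088]]))
# rectify plane z=.088, 0.25 mm/px
N=360;g=(np.arange(N)-N/2)*.00025;X,Y=np.meshgrid(.479+g,.0652+g)
P=proj(c,np.c_[X.ravel(),Y.ravel(),np.full(X.size,.088)]).astype(np.float32)
I=cv2.remap(c['img'],P[:,0].reshape(N,N),P[:,1].reshape(N,N),cv2.INTER_LINEAR);cv2.imwrite('pics/jarrect.png',I)
h=cv2.cvtColor(I,cv2.COLOR_BGR2HSV);w=(h[...,1]<70)&(h[...,2]>120);wf=w.astype(np.float32)
# annulus template r 24..28 mm, mean white score minus outer ring 28.5..31
n=2*int(.032/.00025)+1;yy,xx=np.mgrid[:n,:n]-n//2;r=np.hypot(xx,yy)*.25
k=np.where((r>24.3)&(r<27.7),1.,0);k/=k.sum();o=np.where((r>28.5)&(r<31),1.,0);o/=o.sum()
s=cv2.filter2D(wf,-1,k)-cv2.filter2D(wf,-1,o);m=np.unravel_index(s.argmax(),s.shape)
print('jar',.479+g[m[1]],.0652+g[m[0]],s.max(),'white frac',wf.mean())
E
python3 jar.py
```

```text
shift mm [64.4 -0.1 22.7] pos [0.4793 0.0006 0.1723] toolz [-0.0031  0.0063 -1.    ] q [-0.1 -5.3 -6.7 88.8  0.4 89.8] 24.7
[[280.29623189 112.96041698]]
jar 0.48 0.06645 0.99988693 white frac 0.3018827
```

Run:
```python
from h import *
c=cam('wrist');o=bot.get_obs();e=o['ee_pos'];zf=e[2]-.0026
N=400;g=(np.arange(N)-N/2)*.00025;X,Y=np.meshgrid(e[0]+g,e[1]+g)
P=proj(c,np.c_[X.ravel(),Y.ravel(),np.full(X.size,zf)]).astype(np.float32)
I=cv2.remap(c['img'],P[:,0].reshape(N,N),P[:,1].reshape(N,N),cv2.INTER_LINEAR)
h=cv2.cvtColor(I,cv2.COLOR_BGR2HSV);w=((h[...,1]<90)&(h[...,2]>70)).astype(np.float32)
n=2*int(.034/.00025)+1;yy,xx=np.mgrid[:n,:n]-n//2;r=np.hypot(xx,yy)*.25;a=np.degrees(np.arctan2(yy,xx))
for lo,hi in((30,150),(45,135),(10,170)):
    s_=(a>lo)&(a<hi);k=np.where((r>25)&(r<29.5)&s_,1.,0);k/=k.sum();q=np.where((r>30.5)&(r<33)&s_,1.,0);q/=q.sum()
    s=cv2.filter2D(w,-1,k)-cv2.filter2D(w,-1,q);m=np.argwhere(s>s.max()-.01).mean(0);print(lo,hi,'lid-TCP mm x,y',((m[1]-N/2)*.25,(m[0]-N/2)*.25),s.max())
col=N//2; print([tuple(I[j,col]) for j in range(240,360,8)])
```

```text
30 150 lid-TCP mm x,y (np.float64(0.75), np.float64(-1.2083333333333357)) 1.0
45 135 lid-TCP mm x,y (np.float64(0.7000000000000028), np.float64(-1.0833333333333357)) 0.99999994
10 170 lid-TCP mm x,y (np.float64(0.75), np.float64(-1.2000000000000028)) 0.9994506
[(np.uint8(147), np.uint8(144), np.uint8(145)), (np.uint8(148), np.uint8(144), np.uint8(145)), (np.uint8(149), np.uint8(145), np.uint8(145)), (np.uint8(151), np.uint8(147), np.uint8(147)), (np.uint8(152), np.uint8(147), np.uint8(147)), (np.uint8(151), np.uint8(145), np.uint8(145)), (np.uint8(153), np.uint8(147), np.uint8(147)), (np.uint8(194), np.uint8(190), np.uint8(190)), (np.uint8(212), np.uint8(208), np.uint8(209)), (np.uint8(184), np.uint8(179), np.uint8(179)), (np.uint8(168), np.uint8(121), np.uint8(66)), (np.uint8(171), np.uint8(123), np.uint8(65)), (np.uint8(172), np.uint8(124), np.uint8(66)), (np.uint8(173), np.uint8(124), np.uint8(68)), (np.uint8(173), np.uint8(125), np.uint8(68))]
```

Run:
```python
from h import *
go3(.4793,.0677,.115)
```

```text
shift mm [66.8  0.2 57.9] pos [0.4793 0.0005 0.1724] toolz [-0.0029  0.0064 -1.    ] q [-0.2 -5.3 -6.7 88.8  0.4 89.8] 24.75
```

play_rows(
  steps=[
    [[0.015,0,0,0],[0.0268,0.0001,0,0],[0.025,0.0001,0.005,0],[0,0,0.015,0],[0,0,0.015,0]],
  ],
)

```text
time: 25.17
ee_pos: [0.4797, 0.0686, 0.1381]
tcp_rot: [-179.9, -0.4, 90.1]
wrist_force: [-0.1, -0.4, -0.9]
opening: 0.0184
grasp_force: 39.2
```

play_rows(
  steps=[
    [[0,0,0.012,0],[0,0,0.007,0],[0,0,0.0035,0],[0,0,0,0],[0,0,0,0]],
  ],
)

```text
time: 25.58
ee_pos: [0.4795, 0.0669, 0.1161]
tcp_rot: [-179.9, -0.4, 90.0]
wrist_force: [0.3, 1.6, -1.0]
opening: 0.0181
grasp_force: 39.2
```

Run:
```python
from h import *
go3(.4793,.0677,.0956)
```

```text
shift mm [ 0.7 -0.1 20.5] pos [0.4795 0.0669 0.1161] toolz [-0.002   0.0064 -1.    ] q [  7.7  -4.7 -12.3  82.4   0.4  97.8] 25.5833
```

play_rows(
  steps=[
    [[0.0007,0,0.003,0],[0,0,0.003,0],[0,0,0.003,0],[0,0,0.003,0],[0,0,0.002,0]],
  ],
)

```text
time: 26.0
ee_pos: [0.4791, 0.0678, 0.1012]
tcp_rot: [-179.8, -0.4, 90.0]
wrist_force: [-0.7, -0.3, -0.2]
opening: 0.0184
grasp_force: 39.2
```

play_rows(
  steps=[
    [[0,0,0.001,0],[0,0,0.001,0],[0,0,0.001,0],[0,0,0,0],[0,0,0,0]],
  ],
)

```text
time: 26.42
ee_pos: [0.4792, 0.0678, 0.0986]
tcp_rot: [-179.9, -0.4, 90.0]
wrist_force: [0.6, -0.5, -0.9]
opening: 0.019
grasp_force: 39.2
```

play_rows(
  steps=[
    [[0,0,0.0005,0],[0,0,0.0005,0],[0,0,0.0005,0],[0,0,0.0005,0],[0,0,0,0]],
  ],
)

```text
time: 26.83
ee_pos: [0.4792, 0.0678, 0.0965]
tcp_rot: [-179.8, -0.4, 90.0]
wrist_force: [0.6, -0.4, -0.6]
opening: 0.0188
grasp_force: 39.2
```

play_rows(
  steps=[
    [[0,0,0.0005,0],[0,0,0.0005,0],[0,0,0,0],[0,0,0,0],[0,0,0,0]],
  ],
)

```text
time: 27.25
ee_pos: [0.4792, 0.0679, 0.0956]
tcp_rot: [-179.9, -0.4, 90.0]
wrist_force: [-0.3, -0.9, 0.0]
opening: 0.0184
grasp_force: 39.3
```

play_rows(
  steps=[
    [[0,0,0.0003,0],[0,0,0.0003,0],[0,0,0.0003,0],[0,0,0,0],[0,0,0,0]],
  ],
)

```text
time: 27.67
ee_pos: [0.4794, 0.0679, 0.0956]
tcp_rot: [-179.9, -0.4, 90.0]
wrist_force: [-3.0, 0.1, 7.8]
opening: 0.0184
grasp_force: 39.9
```

Seated with 8 N. Release and retract.

play_rows(
  steps=[
    [[0,0,0,0],[0,0,0,0],[0,0,0,0],[0,0,0,0],[0,0,0,0]],
  ],
  gripper=0.045,
  squeeze=20,
)

```text
time: 28.08
ee_pos: [0.4791, 0.0678, 0.0945]
tcp_rot: [-179.8, -0.4, 90.0]
wrist_force: [0.9, 0.2, -0.1]
opening: 0.0451
grasp_force: 0.0
```

play_rows(
  steps=[
    [[0,0,-0.005,0],[0,0,-0.01,0],[0,0,-0.025,0],[0,0,-0.03,0],[0,0,-0.03,0]],
  ],
)

```text
time: 28.5
ee_pos: [0.4791, 0.0671, 0.1965]
tcp_rot: [-179.8, -0.4, 90.0]
wrist_force: [0.4, 0.8, -0.3]
opening: 0.0448
grasp_force: 0.0
```

play_rows(
  steps=[
    [[-0.02,0,0,0],[-0.03,0,0,0],[-0.015,0,0,0],[0,0,0,0],[0,0,0,0]],
  ],
)

```text
time: 28.92
ee_pos: [0.4796, 0.0018, 0.1951]
tcp_rot: [-179.9, -0.4, 89.9]
wrist_force: [0.7, 0.5, 0.6]
opening: 0.045
grasp_force: 0.0
```

Run:
```python
from h import *
c=cam('wrist');cv2.imwrite('pics/end.png',c['img']);o=bot.get_obs();print(o['ee_pos'],o['time'],o['grasp_force'])
def disc(z,x0,y0,rad):
    N=400;g=(np.arange(N)-N/2)*.00025;X,Y=np.meshgrid(x0+g,y0+g)
    P=proj(c,np.c_[X.ravel(),Y.ravel(),np.full(X.size,z)]).astype(np.float32)
    I=cv2.remap(c['img'],P[:,0].reshape(N,N),P[:,1].reshape(N,N),cv2.INTER_LINEAR);h=cv2.cvtColor(I,cv2.COLOR_BGR2HSV);w=((h[...,1]<90)&(h[...,2]>90)).astype(np.float32)
    n=2*int(.035/.00025)+1;yy,xx=np.mgrid[:n,:n]-n//2;r=np.hypot(xx,yy)*.25
    k=((r>rad-10)&(r<rad-.5)).astype(float);k/=k.sum();q=((r>rad+.5)&(r<rad+3)).astype(float);q/=q.sum()
    s=cv2.filter2D(w,-1,k)-cv2.filter2D(w,-1,q);m=np.argwhere(s>s.max()-.01).mean(0);return x0+(m[1]-N/2)*.00025,y0+(m[0]-N/2)*.00025,s.max()
for z in(.088,.093,.098): print(z,disc(z,.48,.0665,30))
```

```text
[0.47956573 0.00233805 0.19493778] 28.9667 0.0
0.088 (np.float64(0.48014999999999997), np.float64(0.0663), np.float32(0.9050903))
0.093 (np.float64(0.48015384615384615), np.float64(0.06640384615384616), np.float32(1.0))
0.098 (np.float64(0.4801785714285714), np.float64(0.0665), np.float32(0.9954707))
```

```bash
python3 -c "
from workcell import bot
print(bot.job_done())"
```

```text
the job is handed in; nothing more can be done
None
```

The scraper is standing upright and seated in the free slot and the lid is fully down and centred on the jar, by force and camera checks; I handed the job in at about 29 s, and it returned no verdict.

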